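# Pack the mezze tray

## Robot

A 7-joint arm with a two-finger parallel gripper is mounted at the origin on a cart in front of the work surface, level with it; the furniture and walls round the work are solid. World frame = base frame: x ahead of the robot, y to its left, z up, the work surface at z = 0. Lengths are in m, angles in rad, forces in N, time in s.
With the tool pointing down it reaches from about 0.4 to 0.875 m from the base axis. Payload 19.3 kg.
Tool frame: the origin (TCP) lies midway between the tips of the shut fingers; the grasp point (between the pads) lies 19 mm behind it (bot.pinch_z is the distance from the TCP to the grasp point, in m); z points along the fingers, y is the line along which they close (so a half turn about z gives the same grasp; the last joint's range is limited). The gripper opens to 85 mm and grips with 20 to 120 N. Pads are 22 mm wide; open, the fingers measure 114 mm over their backs; the gripper's body (76 mm by 85 mm) begins 54 mm behind the grasp point. The pads swing forward as they close: fully open they stand 13 mm farther back than shut.
Start: joints at [-1.336, 0.521, -0.036, 1.599, 0.021, 1.021, -0.113], TCP at [0.188, 0.596, 0.205] pointing down, gripper open.
Joint ranges: [-2.91, 2.91], [-0.3, 2.13], [-1.5, 1.42], [0.17, 2.43], [-1.26, 4.41], [0.16, 1.93], [-2.52, 2.52]. Speed limits (rad/s): [1.89, 1.89, 2.39, 2.39, 3.01, 3.01, 3.01].

## Interface

Orientations are given as [roll, pitch, yaw] about the fixed x, y, z axes, in that order (R = Rz(yaw) Ry(pitch) Rx(roll)).
In Python, from workcell import observe, viewer, bot gives the robot as it stands. The module is installed in compiled form; this text tells all that it offers.
- The arm moves only by the tool play_rows, never from a script. Its argument "motion" is a list of rows, each a list of 7 numbers: the shift along the tool's x, y, z in cm, then the turn, a rotation vector about the tool's x, y, z in rad, then the opening, from -1 (shut) to 1 (fully open), so that 0 is half open. A call has exactly 5 rows; each row is the pose to reach, as a shift and turn from the pose commanded when the call began, along the tool's axes at that moment; what a row does not reach only later rows make up. A row lasts 1/10 s, in which the tool goes at most 50 mm and 8.59 degrees, less where a joint would pass 70% of its speed; a pose out of reach is approached as far as the arm can. A call with a gripper value outside its range is refused whole. The fingers move at their own pace and stop on an object; "squeeze" is the grip in N (left out, the last holds). Time passes only in rows, so rows that repeat a pose let the fingers close, or fill a call up. It gives the time, the measured TCP pose, the force, the opening and the grip force at its end, in the units of the state.
- observe(): the state, without advancing time (a new reading comes with each control period).
- viewer.grab_frame(name): name is "scene" or "top" or "wrist"; returns (picture, depth): 420x560x3 uint8, red, green, blue; 420x560 float32, m along the optical axis (not along the pixel's ray), 0 where there is no reading.
- viewer.camera_info(name): a dict with "fx", "fy", "cx", "cy" (pixels), "R" (3x3) and "t" (3): a world point X has camera coordinates R X + t. Camera axes: x right, y down, z forward; pixel columns grow to the right and rows downward; lengths in m; the calibration is good to about 2 mm. A picture is of the moment at which its call begins: read the wrist's pose just before it. camera_info takes no time and is no camera call; for the wrist camera it gives the pose at the moment of the call.
- bot.job_done(): hands the job in; it is judged then, once.
The state is a dict: "clock": time; "qpos": joint angles; "qd": joint speeds; "joint_efforts": joint torques, N m; "position": TCP position; "tool_rot": TCP orientation; "force": force on the tool from outside, world axes, zero at the start; "moment": the same for the moment, N m; "grip_width": finger opening in m; "finger_force": force on a finger pad.
Only numpy, scipy, OpenCV 4.12 (cv2) and the standard library are available. Lean on these libraries where they do the work, as an engineer would, in place of code of your own. Each camera call takes 0.05 s, during which the arm holds its last target. There are 200 camera calls.

## Task

Get the serving tray ready for the table: pack all three white dishes into it so that each stands flat on the tray's floor. The plain L-shaped dish is already in the tray but in the way: slide it home rather than lifting it out, then turn and fit the divided L-shaped dish and the straight dish into the room that is left. Set the dishes down gently, without dropping them, do not shove the tray about, and leave everything that stands round it where it is.

Things in the scene. Friction and masses are not known exactly. Their poses are not given: they have to be found in the camera images.
- tray: Wooden serving tray, steel grips at its short ends, 1.3 kg, loose on the worktop: it skids when pushed with more than some 9 to 18 N (friction varies). Origin: centre of its underside; x along its length, y across, z up. Rim 10 mm thick (outside 271 x 147 mm), rounded on top, its top 24 mm above the origin.
- tray_floor (a point): Centre of the tray's floor (upper face, 10 mm above the tray's origin; axes as the tray). Room inside the rim: 251 mm (x, from -125.5 to 125.5) by 127 mm (y, from -63.5 to 63.5). The rim rises 14 mm over the floor. The three dishes together make 248 x 124 mm, so 3 mm is spare each way.
- plain_l_dish: White stoneware L-shaped dish without divider, in the tray, about 0.5 kg, 30 mm high, walls and floor 6 mm. Origin: centre of its 124 x 124 mm square, underside. Three 62 mm squares: elbow (x<0, y<0), arms (x>0, y<0) and (x<0, y>0); x>0, y>0 is missing. Starts within a degree of the tray's axes (x along x). One open well 50 mm wide, where a finger can push the wall from inside; sliding it takes 2 to 6 N.
- divided_l_dish: White L-shaped dish on the worktop, about 0.35 kg, 30 mm high: same outline, origin, axes and missing square (x>0, y>0) as the plain one, walls and floor 6 mm, but with a divider to hold it by. Must be turned to fit. Centre of mass near x=-10, y=-10 mm.
- l_divider (a point): Holding point on the top of the L-dish's divider, at x=0, y=-24 mm in the dish, 26 mm over its underside. The divider is a rib 10 mm thick in x (centre x=0), from y=-56 to y=-6 mm, with a well about 50 mm long in x and 50 mm wide on each side, well floor 20 mm below this point.
- straight_dish: White straight two-well dish on the worktop, 124 mm (x) by 62 mm (y), 30 mm high, about 0.25 kg, walls and floor 6 mm, edges rounded. Origin: centre of its underside, z up. It fits across the tray's width.
- straight_divider (a point): Holding point on the top of the straight dish's divider, above its middle, 26 mm over its underside. The divider is a rib 10 mm thick in x (centre x=0), from y=-25 to y=25 mm, with a well 51 mm long and 50 mm wide on each side, well floor 20 mm below this point.
- fish_tin: fish tin, 86 mm across, 40 mm high, bystander behind the tray
- shaker: salt shaker with a grey cap, 37 mm across, 69 mm high, bystander
- red_onion: red onion, 55 mm across, 65 mm high, bystander
- teaspoon: teaspoon with a red handle, 132 mm long, bystander
- honey_jar: honey jar with a red lid, 59 mm across, 85 mm high, bystander
- white_bowl: white bowl, 116 mm across, 51 mm high, bystander at the right

How it is judged:
At the end, for the whole second after the job is handed in: All three dishes stand flat on the tray's floor inside its rim (underside within 2.5 mm of the floor's height, parallel to it within 2 degrees), in any arrangement, at rest; the tray is level and within 30 mm of where it stood (x of plain_l_dish in the frame of tray between -0.105 and 0.105 m and y of plain_l_dish in the frame of tray between -0.04 and 0.04 m and z of plain_l_dish in the frame of tray between 0.0075 and 0.0125 m and angle between the z axis of each of plain_l_dish, divided_l_dish, straight_dish and the z axis of tray, either way round below 0.035 rad and linear speed of each of plain_l_dish, divided_l_dish, straight_dish, tray below 0.02 m/s and x of divided_l_dish in the frame of tray between -0.105 and 0.105 m and y of divided_l_dish in the frame of tray between -0.04 and 0.04 m and z of divided_l_dish in the frame of tray between 0.0075 and 0.0125 m and x of straight_dish in the frame of tray between -0.105 and 0.105 m and y of straight_dish in the frame of tray between -0.04 and 0.04 m and z of straight_dish in the frame of tray between 0.0075 and 0.0125 m and angle between tray's own z axis and vertical below 0.03 rad and distance of tray from where it was at the start of the episode below 0.03 m); the robot touches nothing.
It fails at once if the plain L-dish is lifted out of the tray instead of slid (its underside more than 15 mm over the tray's floor) (z of plain_l_dish in the frame of tray above 0.025 m).
It fails at once if the tray is shoved more than 30 mm (distance of tray from where it was at the start of the episode above 0.03 m).
It fails at once if the divided l dish is dropped or flung (faster than 0.6 m/s while the fingers do not touch it) (contact force between the fingers and divided_l_dish below 0.05 N and linear speed of divided_l_dish above 0.6 m/s).
It fails at once if the straight dish is dropped or flung (faster than 0.6 m/s while the fingers do not touch it) (contact force between the fingers and straight_dish below 0.05 N and linear speed of straight_dish above 0.6 m/s).
It fails at once if something that stands by is knocked aside (moved more than 30 mm) (distance of any of fish_tin, shaker, red_onion, teaspoon, honey_jar, white_bowl from where it was at the start of the episode above 0.03 m).
It also fails if it takes over 72 s, if anything falls off the work surface, if the arm or the gripper's body presses on something with over 40 N, if the wrist force passes 120 N, or if a joint passes its speed limit or range.

## Working session

There is one attempt and no reset: what is moved stays moved. The work goes in short steps, Python scripts to look and compute and a tool call to move; the robot and the scene stay as the last step left them, time stands still between calls to the robot, and variables do not carry over. Pictures are saved under pics/ and viewed, at most 10 in all, crops included, and the job is handed in when it is done.

Besides the shell and the picture viewer there is one more tool, called as name(argument=value, ...), one argument or row to a line, values as JSON. play_rows: Moves the arm, as the interface text tells. Its arguments: {"type":"object","properties":{"motion":{"type":"array"},"squeeze":{"type":"number"}},"required":["motion"]}

```bash
mkdir -p pics; cat > h.py <<'E'
import numpy as np, cv2
from workcell import observe, viewer, bot
def grab(cam,name):
    i=viewer.camera_info(cam); p,d=viewer.grab_frame(cam)
    cv2.imwrite(f'pics/{name}.png',p[:,:,::-1]); np.savez(f'pics/{name}.npz',p=p,d=d,**{k:np.array(v) for k,v in i.items()})
    return p,d,i
def load(name): 
    z=np.load(f'pics/{name}.npz'); return z['p'],z['d'],z
def world(i,d):
    v,u=np.mgrid[:d.shape[0],:d.shape[1]]
    c=np.stack([(u-i['cx'])/i['fx']*d,(v-i['cy'])/i['fy']*d,d],-1)
    return (c-np.array(i['t']))@np.array(i['R'])
def st():
    o=observe(); print({k:np.round(o[k],4).tolist() for k in('clock','position','tool_rot','force','grip_width','finger_force','qpos')})
E
python3 - <<'E'
from h import *
st(); print(bot.pinch_z)
p,d,i=grab('top','top0'); W=world(i,d)
print({k:np.round(i[k],3) for k in i})
for r in range(20,420,60): print([np.round(W[r,c],3).tolist() for c in (40,200,360,520)])
E
```

```text
{'clock': 0.0, 'position': [0.1875, 0.5959, 0.2045], 'tool_rot': [-3.1405, 0.0001, 2.8368], 'force': [0.9313, 0.6783, -0.6076], 'grip_width': 0.0851, 'finger_force': 0.0, 'qpos': [-1.3362, 0.522, -0.0363, 1.6, 0.0212, 1.0211, -0.1128]}
0.0187
{'fx': np.float64(530.663), 'fy': np.float64(530.663), 'cx': np.float64(278.089), 'cy': np.float64(207.811), 'R': array([[ 0.472, -0.882, -0.   ],
       [-0.777, -0.416, -0.472],
       [ 0.416,  0.223, -0.881]]), 't': array([-0.329,  0.441,  1.581])}
[[0.897, 1.23, 0.026], [0.131, -0.225, 1.268], [0.13, -0.37, 1.331], [0.131, -0.469, 1.373]]
[[0.661, 1.049, -0.008], [0.947, 0.48, 0.01], [0.13, -0.378, 1.272], [0.131, -0.487, 1.329]]
[[0.131, 0.185, 0.816], [0.713, 0.335, -0.005], [0.825, -0.224, 0.227], [0.131, -0.509, 1.275]]
[[0.053, 0.159, 0.737], [0.495, 0.198, 0.001], [0.714, -0.296, 0.074], [0.704, -0.691, 0.426]]
[[0.179, 1.071, -0.855], [0.306, 0.079, 0.003], [0.553, -0.379, -0.001], [0.338, -0.656, 0.768]]
[[-0.06, 0.866, -0.849], [0.138, -0.026, -0.0], [0.369, -0.461, 0.004], [0.186, -0.657, 0.875]]
[[-0.273, 0.684, -0.844], [-0.016, -0.126, 0.018], [0.386, -0.57, -0.784], [0.095, -0.67, 0.905]]
```

View pics/top0.png

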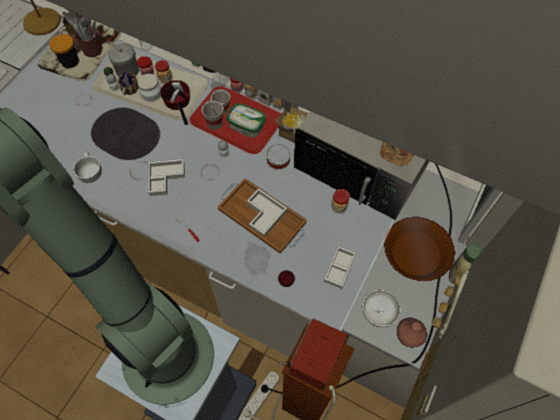

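```bash
cat >> h.py <<'E'
def ortho(p,i,z,x0,x1,y0,y1,s):
    # image: up = +x, left = +y ; s px per m
    R=np.array(i['R']);t=np.array(i['t']);h=int((x1-x0)*s);w=int((y1-y0)*s)
    X=x1-np.arange(h)/s; Y=y1-np.arange(w)/s
    P=np.stack([np.repeat(X[:,None],w,1),np.repeat(Y[None],h,0),np.full((h,w),z)],-1)@R.T+t
    u=P[...,0]/P[...,2]*i['fx']+i['cx']; v=P[...,1]/P[...,2]*i['fy']+i['cy']
    return cv2.remap(p,u.astype(np.float32),v.astype(np.float32),cv2.INTER_CUBIC)
E
python3 - <<'E'
from h import *
p,d,i=load('top0')
o=ortho(p,i,0.03,0.3,0.85,-0.4,0.4,1000)
cv2.imwrite('pics/o0.png',o[:,:,::-1])
E
```

```text
(no output)
```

View pics/o0.png

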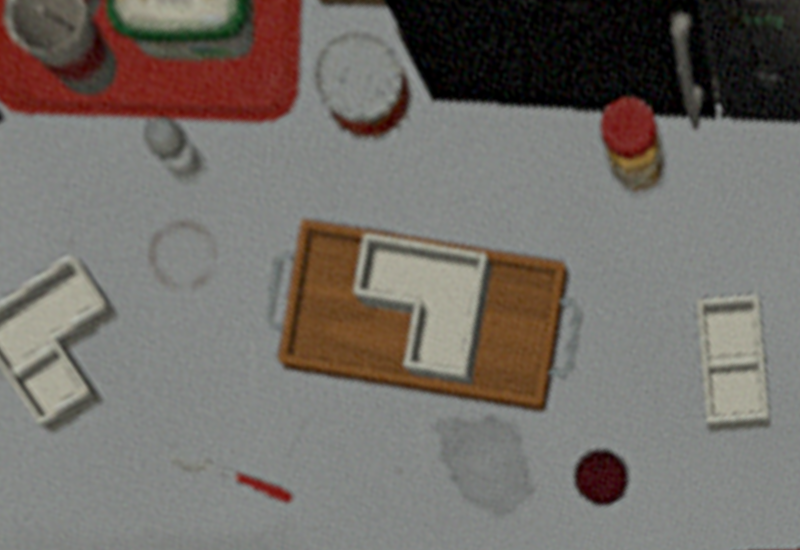

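play_rows(
  motion=[
    [-3.3,-3.1,-1.0,0,0,-0.03,0],
    [-6.6,-6.2,-2,0,0,-0.06,0],
    [-9.9,-9.3,-3,0,0,-0.09,0],
    [-13.2,-12.4,-4,0,0,-0.12,0],
    [-16.5,-15.5,-5,0,0,-0.143,0],
  ],
)

```text
clock: 0.55
position: [0.299, 0.3969, 0.2552]
tool_rot: [-3.141, -0.0, 2.981]
force: [1.5, 1.3, 0.7]
grip_width: 0.0429
finger_force: 0.0
```

```bash
cat >> h.py <<'E'
from scipy.spatial.transform import Rotation as Ro
def go(x,y,z,yawdeg):
    o=observe();R=Ro.from_euler('xyz',o['tool_rot'])
    T=Ro.from_euler('xyz',[np.pi,0,np.radians(yawdeg)])
    print('shift cm',np.round(R.inv().apply(np.array([x,y,z])-o['position'])*100,2),'turn',np.round((R.inv()*T).as_rotvec(),3),'from',np.round(o['position'],4),np.round(np.degrees(o['tool_rot']),1),'t',o['clock'],'F',np.round(o['force'],1))
E
python3 -c "
from h import *
go(.536,-.0235,.3,170.7)"
```

```text
shift cm [-30.12 -37.72  -4.47] turn [-0.    -0.     0.002] from [0.299  0.3969 0.2552] [-180.    -0.   170.8] t 0.55 F [1.5 1.3 0.7]
```

play_rows(
  motion=[
    [-3,-3.8,-0.4,0,0,0,-1],
    [-6,-7.6,-0.9,0,0,0,-1],
    [-9,-11.3,-1.4,0,0,0,-1],
    [-12,-15.1,-1.8,0,0,0,-1],
    [-15,-18.9,-2.2,0,0,0,-1],
  ],
)

```text
clock: 1.05
position: [0.4165, 0.1862, 0.2773]
tool_rot: [3.142, -0.0, 2.98]
force: [1.0, 0.9, 0.3]
grip_width: 0.0001
finger_force: 0.0
```

play_rows(
  motion=[
    [-3.5,-4.3,-0.4,0,0,0,-1],
    [-7,-8.6,-0.9,0,0,0,-1],
    [-10.5,-13,-1.4,0,0,0,-1],
    [-15,-18.9,-2.2,0,0,0,-1],
    [-15,-18.9,-2.2,0,0,0,-1],
  ],
)

```text
clock: 1.55
position: [0.5342, -0.0252, 0.2992]
tool_rot: [-3.141, -0.0, 2.979]
force: [0.1, 0.9, 0.3]
grip_width: -0.0001
finger_force: 0.0
```

```bash
python3 - <<'E'
from h import *
go(.536,-.0235,.3,170.7)
p,d,i=grab('wrist','w1'); W=world(i,d)
print(np.round(i['R'],3),np.round(i['t'],3), np.round(W[210,280],3))
o=ortho(p,i,0.03,0.42,0.66,-0.19,0.13,2500)
cv2.imwrite('pics/o1.png',o[:,:,::-1])
E
```

```text
shift cm [-0.15  0.2  -0.08] turn [-0. -0. -0.] from [ 0.5342 -0.0252  0.2992] [-180.    -0.   170.7] t 1.55 F [0.1 0.9 0.3]
[[ 0.162  0.987 -0.   ]
 [ 0.944 -0.155  0.29 ]
 [ 0.286 -0.047 -0.957]] [-0.061 -0.573  0.314] [ 0.595 -0.031  0.014]
```

View pics/o1.png

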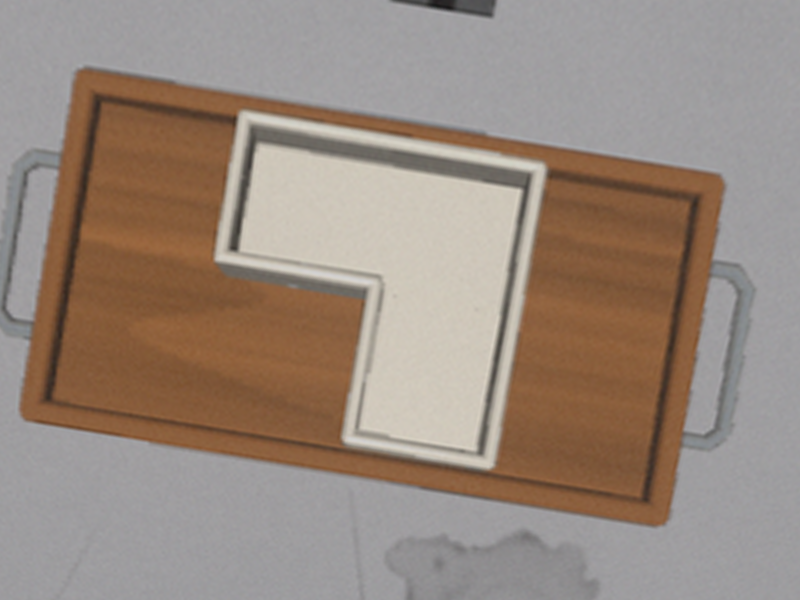

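play_rows(
  motion=[
    [-0.6,-0.7,4,0,0,0.0,-1],
    [-1.2,-1.4,8.5,0,0,0.003,-1],
    [-1.8,-2,13,0,0,0.003,-1],
    [-1.8,-2,17.5,0,0,0.003,-1],
    [-1.8,-2,22,0,0,0.003,-1],
  ],
)

```text
clock: 2.1
position: [0.5478, -0.0454, 0.0772]
tool_rot: [-3.141, -0.0, 2.976]
force: [0.7, 0.1, -0.9]
grip_width: 0.0002
finger_force: 0.0
```

play_rows(
  motion=[
    [0,0,2.5,0,0,0,-1],
    [0,0,4,0,0,0,-1],
    [0,0,5.3,0,0,0,-1],
    [0,0,5.3,0,0,0,-1],
    [0,-0.5,5.3,0,0,0,-1],
  ],
)

```text
clock: 2.6
position: [0.5476, -0.0498, 0.0265]
tool_rot: [3.141, 0.0, 2.978]
force: [0.3, 0.5, 0.2]
grip_width: 0.0002
finger_force: 0.0
```

play_rows(
  motion=[
    [0,-0.3,0,0,0,0,-1],
    [0,-0.6,0,0,0,0,-1],
    [0,-0.9,0,0,0,0,-1],
    [0,-1.2,0,0,0,0,-1],
    [0,-1.5,0,0,0,0,-1],
  ],
)

```text
clock: 3.1
position: [0.5449, -0.0652, 0.0263]
tool_rot: [3.142, 0.0, 2.977]
force: [0.3, 0.5, -0.1]
grip_width: -0.0
finger_force: 0.0
```

play_rows(
  motion=[
    [0,-0.2,0,0,0,0,-1],
    [0,-0.4,0,0,0,0,-1],
    [0,-0.6,0,0,0,0,-1],
    [0,-0.8,0,0,0,0,-1],
    [0,-1.0,0,0,0,0,-1],
  ],
)

```text
clock: 3.6
position: [0.5432, -0.075, 0.0261]
tool_rot: [-3.142, -0.0, 2.977]
force: [0.2, -0.5, -0.3]
grip_width: 0.0
finger_force: 0.0
```

```bash
python3 - <<'E'
from h import *
st()
p,d,i=grab('wrist','w2')
E
```

```text
{'clock': 3.6, 'position': [0.5432, -0.075, 0.0261], 'tool_rot': [-3.1416, -0.0001, 2.9768], 'force': [0.1573, -0.5274, -0.3453], 'grip_width': 0.0, 'finger_force': 0.0, 'qpos': [-0.1047, 0.6734, 0.1865, 1.9375, -0.223, 0.5504, 1.6387]}
```

View pics/w2.png

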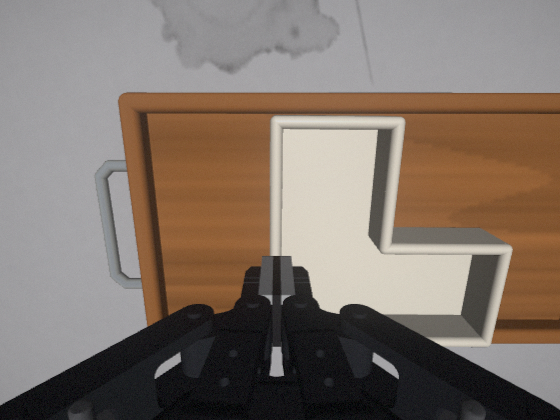

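```bash
python3 - <<'E'
from h import *
p,d,i=load('w2'); W=world(i,d)
P=np.array([[.5432,-.075,.0261],[.5432,-.075,.04]])@i['R'].T+i['t']
print(P[:,:2]/P[:,2:]*i['fx']+[i['cx'],i['cy']], -i['R'].T@i['t'])
for v,u in [(180,276),(180,330),(180,200),(125,340),(200,142),(248,276),(262,277),(270,277),(245,440),(310,490)]: print(v,u,W[v,u].round(4))
E
```

```text
[[277.64789405 252.21450789]
 [277.76219638 263.43601526]] [ 0.47029372 -0.06365701  0.19307243]
180 276 [ 0.5013 -0.0689  0.0381]
180 330 [ 0.5108 -0.0407  0.0147]
180 200 [ 0.5002 -0.1123  0.0081]
125 340 [ 0.4811 -0.0363  0.0381]
200 142 [ 0.5036 -0.1419  0.0212]
248 276 [ 0.536  -0.0747  0.037 ]
262 277 [ 0.5324 -0.0736  0.0612]
270 277 [ 0.5323 -0.0736  0.069 ]
245 440 [0.5475 0.0068 0.0381]
310 490 [ 0.4703 -0.0637  0.1931]
```

```bash
python3 - <<'E'
from h import *
p,d,i=load('w2'); W=world(i,d)
for u in (250,262,270,277,285,293,304):
    print(u,[W[v,u].round(3).tolist() for v in range(246,276,4)])
c=cv2.resize(p[200:310,200:360],None,fx=5,fy=5,interpolation=cv2.INTER_CUBIC)
cv2.imwrite('pics/c2.png',cv2.convertScaleAbs(c[:,:,::-1],alpha=2))
E
```

```text
250 [[0.544, -0.092, 0.009], [0.547, -0.092, 0.009], [0.549, -0.093, 0.008], [0.552, -0.093, 0.009], [0.555, -0.094, 0.008], [0.557, -0.094, 0.009], [0.535, -0.086, 0.06], [0.534, -0.086, 0.065]]
262 [[0.546, -0.085, 0.008], [0.548, -0.085, 0.009], [0.55, -0.086, 0.009], [0.532, -0.08, 0.057], [0.531, -0.08, 0.061], [0.532, -0.08, 0.065], [0.532, -0.08, 0.068], [0.532, -0.08, 0.072]]
270 [[0.535, -0.078, 0.036], [0.537, -0.078, 0.036], [0.539, -0.078, 0.037], [0.532, -0.077, 0.057], [0.532, -0.077, 0.061], [0.532, -0.077, 0.065], [0.531, -0.076, 0.07], [0.532, -0.076, 0.072]]
277 [[0.535, -0.074, 0.038], [0.537, -0.074, 0.038], [0.539, -0.075, 0.037], [0.532, -0.074, 0.057], [0.532, -0.074, 0.061], [0.532, -0.074, 0.066], [0.532, -0.074, 0.069], [0.533, -0.074, 0.072]]
285 [[0.545, -0.071, 0.014], [0.548, -0.071, 0.013], [0.55, -0.072, 0.014], [0.533, -0.07, 0.057], [0.533, -0.07, 0.062], [0.533, -0.07, 0.065], [0.533, -0.07, 0.068], [0.533, -0.07, 0.073]]
293 [[0.546, -0.066, 0.014], [0.549, -0.067, 0.014], [0.55, -0.067, 0.016], [0.553, -0.068, 0.014], [0.557, -0.068, 0.013], [0.558, -0.068, 0.015], [0.538, -0.067, 0.06], [0.537, -0.068, 0.065]]
304 [[0.547, -0.06, 0.015], [0.549, -0.06, 0.015], [0.552, -0.061, 0.014], [0.555, -0.061, 0.013], [0.557, -0.062, 0.015], [0.56, -0.062, 0.014], [0.538, -0.063, 0.061], [0.538, -0.063, 0.065]]
```

View pics/c2.png

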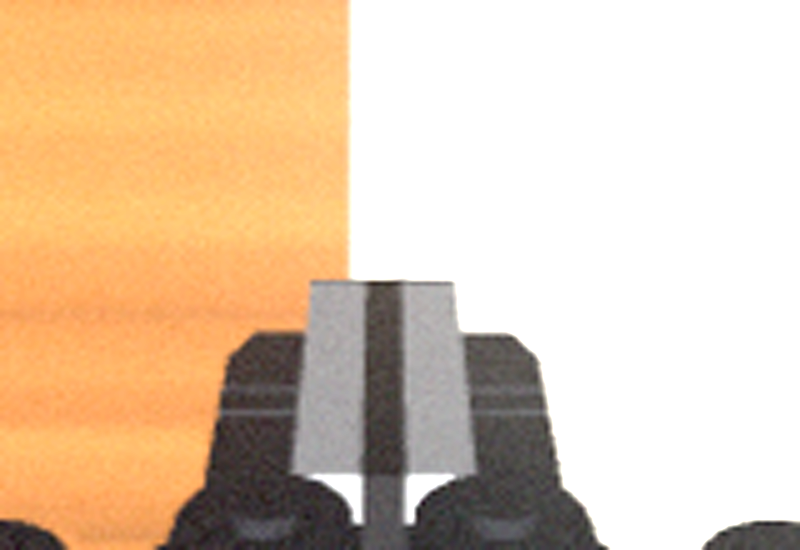

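play_rows(
  motion=[
    [0,0.8,0,0,0,0,-1],
    [0,1.6,0,0,0,0,-1],
    [0,2.4,0,0,0,0,-1],
    [0,2.4,0.3,0,0,0,-1],
    [0,2.4,0.6,0,0,0,-1],
  ],
)

```text
clock: 4.15
position: [0.5472, -0.0508, 0.0199]
tool_rot: [-3.141, 0.0, 2.978]
force: [0.7, -0.2, 0.7]
grip_width: -0.0
finger_force: 0.0
```

play_rows(
  motion=[
    [0,0,0.1,0,0,0,-1],
    [0,0,0.2,0,0,0,-1],
    [0,0,0.3,0,0,0,-1],
    [0,0,0.4,0,0,0,-1],
    [0,0,0.5,0,0,0,-1],
  ],
)

```text
clock: 4.65
position: [0.5472, -0.0513, 0.015]
tool_rot: [-3.142, 0.0, 2.977]
force: [-0.7, 0.2, 0.1]
grip_width: -0.0001
finger_force: 0.0
```

```bash
python3 - <<'E'
from h import *
p,d,i=grab('wrist','w3'); W=world(i,d)
for u in (270,277): print(u,[W[v,u].round(3).tolist() for v in range(246,276,4)])
st()
p,d,i=grab('scene','s3')
E
```

```text
270 [[0.543, -0.055, 0.014], [0.545, -0.055, 0.015], [0.548, -0.056, 0.014], [0.536, -0.053, 0.046], [0.536, -0.053, 0.05], [0.536, -0.053, 0.054], [0.536, -0.053, 0.057], [0.535, -0.053, 0.062]]
277 [[0.544, -0.051, 0.014], [0.547, -0.052, 0.013], [0.548, -0.052, 0.014], [0.537, -0.05, 0.046], [0.536, -0.05, 0.05], [0.536, -0.05, 0.055], [0.536, -0.05, 0.058], [0.537, -0.05, 0.061]]
{'clock': 4.7, 'position': [0.5471, -0.0512, 0.0149], 'tool_rot': [-3.1416, -0.0001, 2.9767], 'force': [0.3687, -0.2015, -0.1301], 'grip_width': -0.0002, 'finger_force': 0.0, 'qpos': [-0.1458, 0.694, 0.1834, 1.9372, -0.2327, 0.5307, 1.6033]}
```

View pics/s3.png

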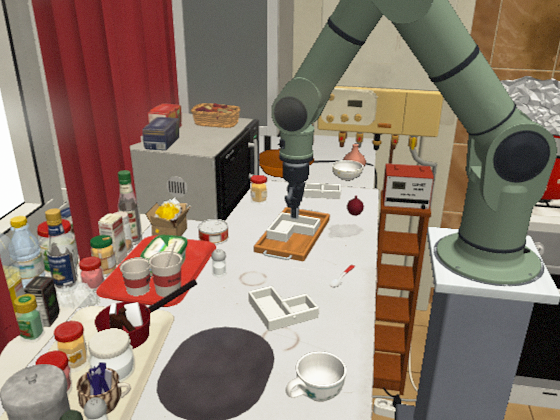

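play_rows(
  motion=[
    [0,0,0.4,0,0,0,-1],
    [0,0,0.8,0,0,0,-1],
    [0,0,1.2,0,0,0,-1],
    [0,0,1.6,0,0,0,-1],
    [0,0,1.9,0,0,0,-1],
  ],
)

```text
clock: 5.25
position: [0.547, -0.0512, -0.0044]
tool_rot: [-3.141, -0.0, 2.977]
force: [-0.5, 0.5, 0.1]
grip_width: -0.0004
finger_force: 0.0
```

```bash
python3 - <<'E'
from h import *
p,d,i=grab('wrist','w4'); W=world(i,d)
for u in (270,277): print(u,[W[v,u].round(3).tolist() for v in range(242,276,4)])
for v in (262,275,290): print(v,[W[v,u].round(3).tolist() for u in range(236,324,6)])
st()
E
```

```text
270 [[0.533, -0.053, 0.015], [0.535, -0.053, 0.014], [0.537, -0.053, 0.015], [0.539, -0.054, 0.015], [0.536, -0.053, 0.026], [0.535, -0.053, 0.031], [0.535, -0.053, 0.035], [0.536, -0.053, 0.039], [0.536, -0.053, 0.041]]
277 [[0.533, -0.049, 0.015], [0.536, -0.05, 0.014], [0.538, -0.05, 0.014], [0.54, -0.05, 0.013], [0.536, -0.05, 0.028], [0.536, -0.05, 0.031], [0.536, -0.05, 0.035], [0.536, -0.05, 0.038], [0.537, -0.05, 0.041]]
262 [[0.541, -0.071, 0.014], [0.541, -0.068, 0.014], [0.542, -0.065, 0.014], [0.542, -0.062, 0.014], [0.542, -0.059, 0.015], [0.535, -0.055, 0.031], [0.536, -0.052, 0.031], [0.537, -0.049, 0.03], [0.537, -0.047, 0.03], [0.537, -0.044, 0.031], [0.545, -0.042, 0.014], [0.546, -0.039, 0.014], [0.547, -0.036, 0.013], [0.547, -0.033, 0.013], [0.548, -0.03, 0.014]]
275 [[0.548, -0.072, 0.014], [0.548, -0.069, 0.015], [0.538, -0.063, 0.035], [0.539, -0.06, 0.035], [0.535, -0.057, 0.042], [0.536, -0.054, 0.043], [0.536, -0.052, 0.042], [0.537, -0.05, 0.042], [0.537, -0.047, 0.043], [0.537, -0.045, 0.043], [0.542, -0.043, 0.034], [0.542, -0.04, 0.035], [0.542, -0.038, 0.035], [0.553, -0.034, 0.015], [0.554, -0.031, 0.015]]
290 [[0.556, -0.074, 0.014], [0.538, -0.064, 0.047], [0.538, -0.062, 0.047], [0.538, -0.059, 0.048], [0.535, -0.056, 0.054], [0.535, -0.054, 0.054], [0.536, -0.052, 0.054], [0.536, -0.05, 0.055], [0.537, -0.047, 0.053], [0.537, -0.045, 0.054], [0.541, -0.043, 0.047], [0.542, -0.041, 0.048], [0.542, -0.039, 0.048], [0.562, -0.035, 0.014], [0.563, -0.032, 0.014]]
{'clock': 5.3, 'position': [0.5468, -0.0511, -0.0047], 'tool_rot': [-3.1415, -0.0008, 2.9768], 'force': [-0.0524, -0.4205, -1.3189], 'grip_width': -0.0003, 'finger_force': 0.0, 'qpos': [-0.1365, 0.7278, 0.1703, 1.9405, -0.2404, 0.4934, 1.61]}
```

play_rows(
  motion=[
    [0,0,0.4,0,0,0,-1],
    [0,-0.5,0.4,0,0,0,-1],
    [0,-0.8,0.4,0,0,0,-1],
    [0,-1.1,0.4,0,0,0,-1],
    [0,-1.5,0.4,0,0,0,-1],
  ],
)

```text
clock: 5.8
position: [0.5448, -0.0661, -0.0078]
tool_rot: [3.141, 0.0, 2.977]
force: [-0.3, 2.1, -1.2]
grip_width: 0.0
finger_force: 0.7
```

play_rows(
  motion=[
    [0,-0.5,0,0,0,0,-1],
    [0,-1.0,0,0,0,0,-1],
    [0,-1.5,0,0,0,0,-1],
    [0,-2,0,0,0,0,-1],
    [0,-2.5,0,0,0,0,-1],
  ],
)

```text
clock: 6.3
position: [0.5406, -0.091, -0.0078]
tool_rot: [3.142, 0.0, 2.977]
force: [0.4, 3.3, 0.9]
grip_width: 0.0001
finger_force: 1.4
```

play_rows(
  motion=[
    [0,-0.6,0,0,0,0,-1],
    [0,-1.2,0,0,0,0,-1],
    [0,-1.8,0,0,0,0,-1],
    [0,-2.3,0,0,0,0,-1],
    [0,-2.8,0,0,0,0,-1],
  ],
)

```text
clock: 6.8
position: [0.536, -0.1187, -0.0079]
tool_rot: [3.142, 0.0, 2.977]
force: [0.1, 2.3, 1.4]
grip_width: -0.0
finger_force: 1.7
```

```bash
python3 - <<'E'
from h import *
st()
p,d,i=grab('wrist','w5')
o=ortho(p,i,0.03,0.42,0.66,-0.19,0.13,2500)
cv2.imwrite('pics/o5.png',o[:,:,::-1])
E
```

```text
{'clock': 6.8, 'position': [0.536, -0.1187, -0.0079], 'tool_rot': [3.1416, 0.0, 2.9767], 'force': [0.0671, 2.3333, 1.4446], 'grip_width': -0.0, 'finger_force': 1.675, 'qpos': [-0.0001, 0.7312, 0.1536, 1.9417, -0.2212, 0.4846, 1.717]}
```

View pics/o5.png

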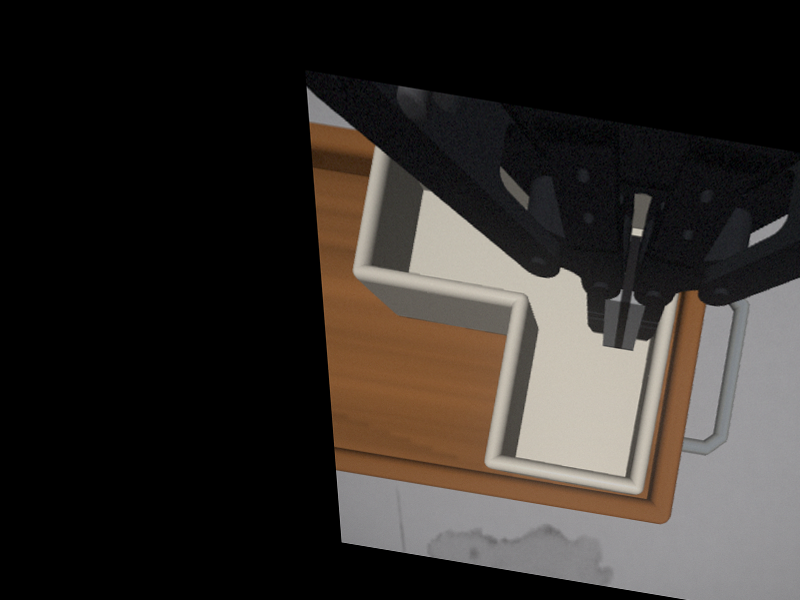

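play_rows(
  motion=[
    [0,-0.1,0,0,0,0,-1],
    [0,-0.2,0,0,0,0,-1],
    [0,-0.3,0,0,0,0,-1],
    [0,-0.4,0,0,0,0,-1],
    [0,-0.45,0,0,0,0,-1],
  ],
)

```text
clock: 7.35
position: [0.5353, -0.1227, -0.0079]
tool_rot: [3.142, -0.0, 2.977]
force: [0.2, 2.4, 1.5]
grip_width: -0.0002
finger_force: 1.5
```

play_rows(
  motion=[
    [0,-0.02,0,0,0,0,-1],
    [0,-0.04,0,0,0,0,-1],
    [0,-0.06,0,0,0,0,-1],
    [0,-0.08,0,0,0,0,-1],
    [0,-0.1,0,0,0,0,-1],
  ],
)

```text
clock: 7.85
position: [0.5351, -0.1236, -0.0079]
tool_rot: [3.142, -0.0, 2.977]
force: [0.1, 3.3, 1.6]
grip_width: 0.0002
finger_force: 1.9
```

play_rows(
  motion=[
    [0,-0.03,0,0,0,0,-1],
    [0,-0.06,0,0,0,0,-1],
    [0,-0.09,0,0,0,0,-1],
    [0,-0.12,0,0,0,0,-1],
    [0,-0.12,0,0,0,0,-1],
  ],
)

```text
clock: 8.35
position: [0.535, -0.124, -0.0079]
tool_rot: [3.141, -0.0, 2.977]
force: [0.8, 7.8, 3.8]
grip_width: 0.0
finger_force: 4.2
```

```bash
python3 - <<'E'
from h import *
st()
p,d,i=grab('wrist','w6'); W=world(i,d)
# profile across dish right wall / rim at tray-line: find in ortho at z .024
o=ortho(p,i,0.03,0.46,0.56,-0.16,-0.06,6000)
cv2.imwrite('pics/o6.png',o[:,:,::-1])
E
```

```text
{'clock': 8.35, 'position': [0.535, -0.124, -0.0079], 'tool_rot': [3.1408, -0.0003, 2.9774], 'force': [0.8329, 7.8079, 3.819], 'grip_width': 0.0, 'finger_force': 4.1993, 'qpos': [0.0119, 0.7313, 0.1516, 1.9408, -0.2197, 0.4855, 1.7268]}
```

View pics/o6.png

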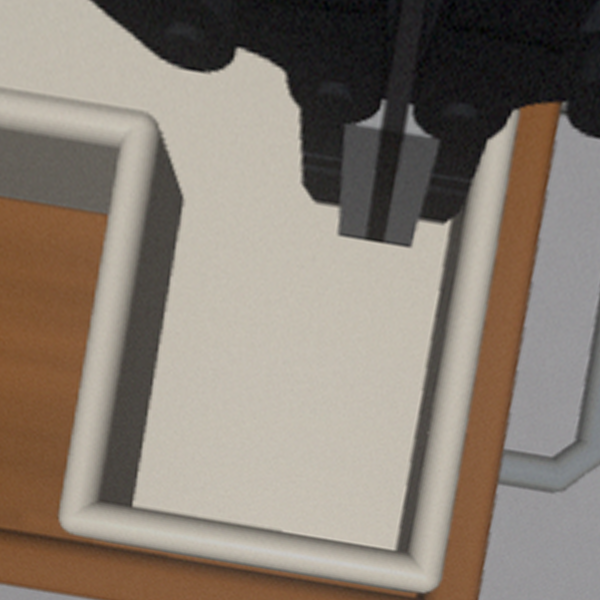

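play_rows(
  motion=[
    [0,0.7,0,0,0,0,-1],
    [0,1.4,0,0,0,0,-1],
    [-1,1.4,0,0,0,0,-1],
    [-2,1.4,0,0,0,0,-1],
    [-3,1.4,0,0,0,0,-1],
  ],
)

```text
clock: 8.9
position: [0.568, -0.1165, -0.0078]
tool_rot: [-3.141, 0.0, 2.977]
force: [-0.5, 0.2, 0.4]
grip_width: -0.0001
finger_force: 0.0
```

play_rows(
  motion=[
    [-0.1,0,0,0,0,0,-1],
    [-0.2,0,0,0,0,0,-1],
    [-0.3,0,0,0,0,0,-1],
    [-0.4,0,0,0,0,0,-1],
    [-0.5,0,0,0,0,0,-1],
  ],
)

```text
clock: 9.4
position: [0.5717, -0.1168, -0.0079]
tool_rot: [-3.142, -0.0, 2.977]
force: [0.4, 0.6, -0.0]
grip_width: -0.0001
finger_force: 0.0
```

play_rows(
  motion=[
    [-0.05,0,0,0,0,0,-1],
    [-0.1,0,0,0,0,0,-1],
    [-0.15,0,0,0,0,0,-1],
    [-0.2,0,0,0,0,0,-1],
    [-0.2,0,0,0,0,0,-1],
  ],
)

```text
clock: 9.9
position: [0.5738, -0.1171, -0.0079]
tool_rot: [3.142, 0.0, 2.977]
force: [-2.9, 0.5, 1.1]
grip_width: -0.0
finger_force: 1.5
```

play_rows(
  motion=[
    [-0.04,0,0,0,0,0,-1],
    [-0.08,0,0,0,0,0,-1],
    [-0.12,0,0,0,0,0,-1],
    [-0.15,0,0,0,0,0,-1],
    [-0.15,0,0,0,0,0,-1],
  ],
)

```text
clock: 10.4
position: [0.5741, -0.1171, -0.008]
tool_rot: [3.141, -0.002, 2.977]
force: [-10.3, 1.9, 7.2]
grip_width: 0.0001
finger_force: 5.0
```

play_rows(
  motion=[
    [0.5,0,0,0,0,0,-1],
    [0.6,0,-3,0,0,0,-1],
    [0.7,0,-7,0,0,0,-1],
    [2,2,-11.5,0,0,0,-1],
    [3,4,-16,0,0,0,-1],
  ],
)

```text
clock: 10.9
position: [0.5519, -0.0735, 0.1525]
tool_rot: [-3.141, 0.001, 2.975]
force: [0.4, 0.2, 0.6]
grip_width: -0.0002
finger_force: 0.0
```

play_rows(
  motion=[
    [1,1.5,-4,0,0,0,-1],
    [2,3,-8,0,0,0,-1],
    [2.3,4.6,-12,0,0,0,-1],
    [2.3,4.6,-13.5,0,0,0,-1],
    [2.3,4.6,-13.5,0,0,0,-1],
  ],
)

```text
clock: 11.4
position: [0.5384, -0.0239, 0.2885]
tool_rot: [3.14, 0.005, 2.978]
force: [0.4, 0.3, -0.7]
grip_width: 0.0001
finger_force: 0.0
```

```bash
python3 - <<'E'
from h import *
st()
p,d,i=grab('wrist','w7')
print(-np.array(i['R']).T@i['t'])
o=ortho(p,i,0.03,0.42,0.66,-0.19,0.13,2500)
cv2.imwrite('pics/o7.png',o[:,:,::-1])
E
```

```text
{'clock': 11.4, 'position': [0.5384, -0.0239, 0.2885], 'tool_rot': [3.1401, 0.0049, 2.9776], 'force': [0.3788, 0.3147, -0.7421], 'grip_width': 0.0001, 'finger_force': 0.0, 'qpos': [-0.2835, 0.3056, 0.2824, 1.7365, -0.0945, 1.1076, 1.4352]}
[ 0.46464754 -0.01277429  0.45512099]
```

View pics/o7.png

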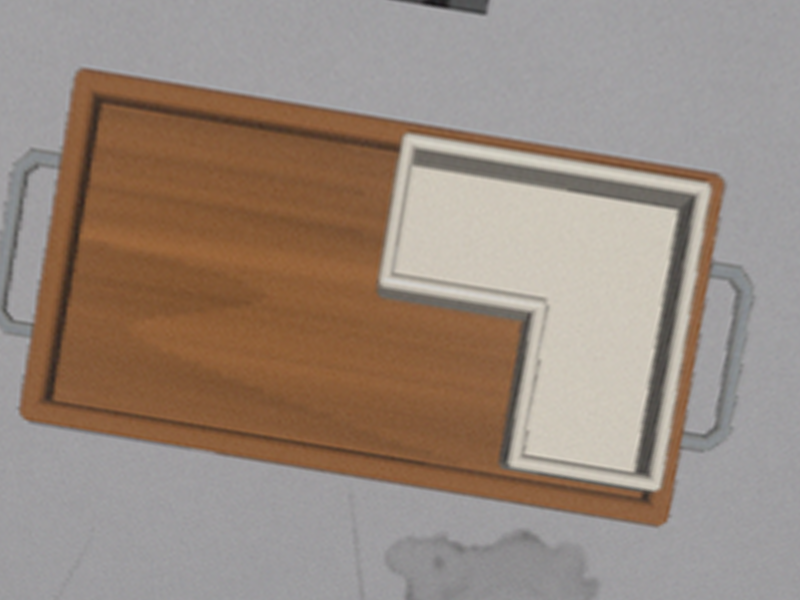

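```bash
cat >> h.py <<'E'
from scipy.optimize import least_squares
def ring(pts): return [(pts[k],pts[(k+1)%len(pts)]) for k in range(len(pts))]
def seg(L): return np.array(L,float)/1000
LP=ring([(-59,-59),(59,-59),(59,-3),(-3,-3),(-3,59),(-59,59)])
PLAIN=seg(LP); DIV=seg(LP+[((0,-56),(0,-6))])
STR=seg(ring([(-59,-28),(59,-28),(59,28),(-59,28)])+[((0,-25),(0,25))])
TRAY=seg(ring([(-130.5,-68.5),(130.5,-68.5),(130.5,68.5),(-130.5,68.5)]))
def fit(W,S,z0,z1,x,y,yawdeg,rad=0.11,mask=None):
    ok=(W[...,2]>z0)&(W[...,2]<z1)&(np.hypot(W[...,0]-x,W[...,1]-y)<rad)
    if mask is not None: ok&=mask
    P=W[ok][:,:2]
    def res(q):
        c,s=np.cos(q[2]),np.sin(q[2]); L=(P-q[:2])@np.array([[c,-s],[s,c]])
        a=S[:,0];v=S[:,1]-a
        t=np.clip(((L[:,None]-a)*v).sum(-1)/(v*v).sum(-1),0,1)
        return np.linalg.norm(L[:,None]-a-t[...,None]*v,axis=-1).min(1)*1000
    best=least_squares(res,[x,y,np.radians(yawdeg)],loss='soft_l1',f_scale=3,x_scale=[.01,.01,.1])
    q=best.x; print('fit',len(P),q[:2].round(4),'yaw',np.degrees(q[2]).round(2),'med res mm',np.median(res(q)).round(2)); return q
def rel(a,b): # b in frame of a
    c,s=np.cos(a[2]),np.sin(a[2]); d=b[:2]-a[:2]
    print('rel mm',np.round([1000*(c*d[0]+s*d[1]),1000*(-s*d[0]+c*d[1]),np.degrees(b[2]-a[2])],2))
def white(p): 
    h=cv2.cvtColor(p,cv2.COLOR_RGB2HSV); return h[...,1]<60
def wood(p):
    h=cv2.cvtColor(p,cv2.COLOR_RGB2HSV); return h[...,1]>100
E
python3 - <<'E'
from h import *
p,d,i=load('w7'); W=world(i,d)
t=fit(W,TRAY,.016,.027,.543,-.019,80.5,.17,wood(p))
q=fit(W,PLAIN,.033,.045,.532,-.082,80.5,.11,white(p)); rel(t,q)
p,d,i=load('w1'); W=world(i,d)
t=fit(W,TRAY,.016,.027,.543,-.019,80.5,.17,wood(p))
q=fit(W,PLAIN,.033,.045,.544,-.017,80.5,.11,white(p)); rel(t,q)
p,d,i=load('top0'); W=world(i,d)
q=fit(W,DIV,.02,.038,.505,.36,-150,.11)
q=fit(W,STR,.02,.038,.49,-.332,4.8,.09)
t=fit(W,TRAY,.014,.03,.536,-.0235,80.5,.17,wood(p))
go(.5,.36,.27,120)
E
```

```text
fit 3470 [ 0.543  -0.0201] yaw 80.86 med res mm 1.97
fit 1783 [ 0.534  -0.0807] yaw 80.45 med res mm 1.56
rel mm [-61.31  -0.72  -0.4 ]
fit 3913 [ 0.5431 -0.0188] yaw 80.55 med res mm 2.33
fit 1643 [ 0.5427 -0.0162] yaw 80.1 med res mm 1.48
rel mm [ 2.42  0.76 -0.44]
fit 331 [0.512  0.3428] yaw -145.51 med res mm 1.92
fit 279 [ 0.4924 -0.3332] yaw 4.71 med res mm 1.63
fit 776 [ 0.5417 -0.0205] yaw 80.03 med res mm 3.55
shift cm [10.02 37.29  1.68] turn [0.002 0.002 0.883] from [ 0.5377 -0.0242  0.2868] [1.800e+02 1.000e-01 1.706e+02] t 11.45 F [-0.5  0.1 -1.4]
```

play_rows(
  motion=[
    [1,3.8,0,0,0,0.13,0],
    [2,7.6,0,0,0,0.26,0],
    [3,11.4,0,0,0,0.39,0],
    [4,15.2,0,0,0,0.52,0],
    [5,19,0,0,0,0.65,0],
  ],
)

```text
clock: 11.95
position: [0.5186, 0.1723, 0.2848]
tool_rot: [-3.14, -0.0, 2.321]
force: [1.0, 0.7, 0.0]
grip_width: 0.0426
finger_force: 0.0
```

```bash
python3 - <<'E'
from h import *
go(.5,.36,.27,124.5)
E
```

```text
shift cm [15.   11.43  1.47] turn [-0.001 -0.     0.148] from [0.5186 0.1723 0.2848] [-179.9   -0.   133. ] t 11.95 F [1.  0.7 0. ]
```

play_rows(
  motion=[
    [3.5,2.7,0.4,0,0,0.05,0],
    [7,5.4,0.8,0,0,0.1,0],
    [10.5,8.1,1.2,0,0,0.148,0],
    [15,11.4,1.5,0,0,0.148,0],
    [15,11.4,1.5,0,0,0.148,0],
  ],
)

```text
clock: 12.45
position: [0.4964, 0.3644, 0.2682]
tool_rot: [-3.139, -0.002, 2.185]
force: [-0.8, 0.2, -0.8]
grip_width: 0.0427
finger_force: 0.0
```

```bash
python3 - <<'E'
from h import *
p,d,i=grab('wrist','w8'); W=world(i,d)
for a in (124.5,): go(.5,.36,.27,a)
q=fit(W,DIV,.02,.034,.512,.343,-145.5,.11,white(p))
q=fit(W,DIV,.023,.034,q[0],q[1],np.degrees(q[2]),.095,white(p))
c,s=np.cos(q[2]),np.sin(q[2]); x,y=q[0]+.024*s,q[1]-.024*c; print(x,y)
go(x,y,.10,np.degrees(q[2])+270)
E
```

```text
shift cm [-0.33  0.09 -0.15] turn [-0.003 -0.     0.01 ] from [0.4973 0.3622 0.2685] [-179.9   -0.   125.1] t 12.5 F [-0.4  0.1 -1.3]
fit 2264 [0.5127 0.3463] yaw -145.61 med res mm 1.66
fit 2050 [0.5128 0.3462] yaw -145.64 med res mm 1.54
0.49928736689919817 0.3659910721874794
shift cm [ 0.19  0.42 16.85] turn [-0.003 -0.     0.013] from [0.4973 0.3622 0.2685] [-179.9   -0.   125.1] t 12.5 F [-0.4  0.1 -1.3]
```

play_rows(
  motion=[
    [0,0.4,4,0,0,0.013,0],
    [-0.1,0.4,8.5,0,0,0.013,0],
    [-0.1,0.4,13,0,0,0.013,0],
    [-0.1,0.4,17.5,0,0,0.013,0],
    [-0.1,0.4,22,0,0,0.013,0],
  ],
)

```text
clock: 13.0
position: [0.5032, 0.3582, 0.0487]
tool_rot: [-3.141, 0.001, 2.164]
force: [1.2, 0.6, -0.9]
grip_width: 0.0426
finger_force: 0.0
```

```bash
python3 - <<'E'
from h import *
c,s=np.cos(np.radians(-145.64)),np.sin(np.radians(-145.64))
go(.5128+.021*s,.3462-.021*c,-.020,124.4)
E
```

```text
shift cm [0.58 0.12 6.87] turn [-0.     0.001 -0.007] from [0.5032 0.3582 0.0487] [-1.80e+02  1.00e-01  1.24e+02] t 13.0 F [ 1.2  0.6 -0.9]
```

play_rows(
  motion=[
    [0.3,0.1,0.5,0,0,0,0],
    [0.5,0.1,1,0,0,0,0],
    [0.5,0.1,1.5,0,0,0,0],
    [0.5,0.1,1.5,0,0,0,0],
    [0.5,0.1,1.5,0,0,0,0],
  ],
)

```text
clock: 13.5
position: [0.5016, 0.3652, 0.0374]
tool_rot: [3.14, -0.0, 2.166]
force: [0.8, 0.0, 0.2]
grip_width: 0.0425
finger_force: 0.0
```

```bash
python3 - <<'E'
from h import *
go(.5010,.3635,-.020,124.4)
p,d,i=grab('wrist','w9'); W=world(i,d)
go(.5010,.3635,-.020,124.4)
q=fit(W,DIV,.02,.034,.5128,.3462,-145.6,.095,white(p)&(np.array(p).max(-1)>110))
E
```

```text
shift cm [-0.11 -0.16  5.74] turn [ 0.002 -0.    -0.005] from [0.5016 0.3652 0.0374] [179.9  -0.  124.1] t 13.5 F [0.8 0.  0.2]
shift cm [-0.11 -0.15  5.73] turn [ 0.002 -0.    -0.005] from [0.5016 0.3652 0.0373] [179.9  -0.  124.1] t 13.55 F [ 0.2  0.5 -0.2]
fit 7510 [0.5126 0.3461] yaw -145.6 med res mm 1.47
```

Good; the dish fit is consistent. Descend the remaining 5.7 cm.

play_rows(
  motion=[
    [-0.1,-0.15,1,0,0,-0.005,0],
    [-0.1,-0.15,2.2,0,0,-0.005,0],
    [-0.1,-0.15,3.4,0,0,-0.005,0],
    [-0.1,-0.15,4.2,0,0,-0.005,0],
    [-0.1,-0.15,4.7,0,0,-0.005,0],
  ],
)

```text
clock: 14.05
position: [0.4999, 0.3628, -0.0123]
tool_rot: [-3.14, 0.0, 2.171]
force: [0.7, 0.1, 0.4]
grip_width: 0.0429
finger_force: 0.0
```

play_rows(
  motion=[
    [0,0,0.3,0,0,0,0],
    [0,0,0.6,0,0,0,0],
    [0,0,0.9,0,0,0,0],
    [0,0,0.9,0,0,0,0],
    [0,0,0.9,0,0,0,0],
  ],
)

```text
clock: 14.55
position: [0.5004, 0.3632, -0.0198]
tool_rot: [3.141, -0.0, 2.171]
force: [-0.5, 0.9, 1.0]
grip_width: 0.0427
finger_force: 0.0
```

play_rows(
  motion=[
    [0,0,0,0,0,0,-0.5],
    [0,0,0,0,0,0,-0.7],
    [0,0,0,0,0,0,-1],
    [0,0,0,0,0,0,-1],
    [0,0,0,0,0,0,-1],
  ],
  squeeze=80,
)

```text
clock: 15.05
position: [0.5005, 0.3634, -0.0195]
tool_rot: [3.141, -0.0, 2.171]
force: [-1.0, -0.9, 5.9]
grip_width: 0.0081
finger_force: 79.3
```

play_rows(
  motion=[
    [0,0,-0.2,0,0,0,-1],
    [0,0,-0.5,0,0,0,-1],
    [0,0,-0.9,0,0,0,-1],
    [0,0,-1.2,0,0,0,-1],
    [0,0,-1.5,0,0,0,-1],
  ],
)

```text
clock: 15.55
position: [0.5003, 0.3632, -0.0046]
tool_rot: [3.142, 0.0, 2.171]
force: [-0.0, 0.4, -2.6]
grip_width: 0.0078
finger_force: 78.1
```

play_rows(
  motion=[
    [0,0,-2,0,0,0,-1],
    [0,0,-4.5,0,0,0,-1],
    [0,0,-7,0,0,0,-1],
    [0,0,-9,0,0,0,-1],
    [0,0,-9.5,0,0,0,-1],
  ],
)

```text
clock: 16.05
position: [0.5011, 0.3638, 0.0923]
tool_rot: [3.139, -0.0, 2.171]
force: [0.4, -0.0, -3.7]
grip_width: 0.0077
finger_force: 78.6
```

```bash
python3 - <<'E'
from h import *
go(.5228,-.0101,.09,170.5)
E
```

```text
shift cm [-32.08 -19.32   0.16] turn [ 0.003  0.001 -0.805] from [0.5011 0.3638 0.0923] [179.8  -0.  124.4] t 16.05 F [ 0.4 -0.  -3.7]
```

play_rows(
  motion=[
    [-2.5,-1.5,0,0,0,-0.07,-1],
    [-6,-3.6,0,0,0,-0.15,-1],
    [-9.5,-5.7,0,0,0,-0.24,-1],
    [-13,-7.8,0,0,0,-0.33,-1],
    [-16.5,-9.9,0,0,0,-0.42,-1],
  ],
)

```text
clock: 16.55
position: [0.5112, 0.1695, 0.0894]
tool_rot: [-3.141, -0.0, 2.595]
force: [1.2, -0.7, -3.4]
grip_width: 0.0079
finger_force: 78.6
```

```bash
python3 - <<'E'
from h import *
go(.5228,-.0101,.09,170.5)
E
```

```text
shift cm [-10.33 -14.74  -0.06] turn [-0.001 -0.001 -0.381] from [0.5112 0.1695 0.0894] [-180.    -0.   148.7] t 16.55 F [ 1.2 -0.7 -3.4]
```

play_rows(
  motion=[
    [-2.4,-3.4,0,0,0,-0.09,-1],
    [-4.8,-6.8,0,0,0,-0.18,-1],
    [-7.2,-10.2,0,0,0,-0.27,-1],
    [-9,-13,0,0,0,-0.34,-1],
    [-10.1,-14.4,0,0,0,-0.38,-1],
  ],
)

```text
clock: 17.05
position: [0.5217, -0.0079, 0.0894]
tool_rot: [-3.141, -0.001, 2.97]
force: [0.3, 0.3, -2.5]
grip_width: 0.008
finger_force: 78.6
```

play_rows(
  motion=[
    [0,0,0,0,0,0,-1],
    [0,0,0,0,0,0,-1],
    [0,0,0,0,0,0,-1],
    [0,0,0,0,0,0,-1],
    [0,0,0,0,0,0,-1],
  ],
)

```text
clock: 17.55
position: [0.5224, -0.0038, 0.09]
tool_rot: [3.142, -0.0, 2.972]
force: [0.4, 0.2, -2.9]
grip_width: 0.0084
finger_force: 78.6
```

```bash
cat >> h.py <<'E'
def plane(W,q,z0,z1,rad=.09):
    ok=(W[...,2]>z0)&(W[...,2]<z1)&(np.hypot(W[...,0]-q[0],W[...,1]-q[1])<rad); P=W[ok]
    A=np.c_[P[:,:2]-q[:2],np.ones(len(P))]; c=np.linalg.lstsq(A,P[:,2],rcond=None)[0]
    r=P[:,2]-A@c; k=abs(r)<.003; c=np.linalg.lstsq(A[k],P[k,2],rcond=None)[0]
    print('plane slopes deg x,y',np.degrees(c[:2]).round(2),'z',c[2].round(4))
E
python3 - <<'E'
from h import *
p,d,i=grab('wrist','w10'); W=world(i,d)
go(.5228,-.0101,.09,170.5)
h=W[...,2]; ok=np.hypot(W[...,0]-.543,W[...,1]+.0136)<.095
print(np.histogram(h[ok],np.arange(.0,.2,.01)))
m=(p.max(-1)>110)&white(p)
q=fit(W,DIV,.124,.15,.5435,-.0136,-99.5,.1,m)
plane(W,q,.110,.122)
o=observe(); print(observe()['position'])
E
```

```text
shift cm [-0.14 -0.6  -0.  ] turn [ 0.    -0.    -0.004] from [ 0.5224 -0.0039  0.09  ] [180.   -0.  170.3] t 17.6 F [-0.8  0.1 -3.1]
(array([ 5517,   786,  2303,   264,     1,     0,     0,     0,     0,
           0,    45, 18880,  4362, 14399,   781,  1624,  5134,  7508,
        9992]), array([0.  , 0.01, 0.02, 0.03, 0.04, 0.05, 0.06, 0.07, 0.08, 0.09, 0.1 ,
       0.11, 0.12, 0.13, 0.14, 0.15, 0.16, 0.17, 0.18, 0.19]))
fit 11109 [ 0.5422 -0.0079] yaw -99.68 med res mm 1.47
plane slopes deg x,y [-0.31 -0.02] z 0.1136
[ 0.52239576 -0.00389556  0.08999726]
```

```bash
python3 - <<'E'
from h import *
for n,zs in (('w7',((.019,.027),(.0205,.027))),('w1',((.0205,.027),)),('w10',((.0205,.027),))):
    p,d,i=load(n); W=world(i,d); print(n)
    for a,b in zs: t=fit(W,TRAY,a,b,.543,-.0185,80.5,.17,wood(p))
    if n=='w7': q=fit(W,PLAIN,.0365,.045,.534,-.0807,80.5,.11,white(p)); rel(t,q)
    if n=='w10':
        m=(p.max(-1)>110)&white(p)
        for z in(.124,.133,.1355): q=fit(W,DIV,z,.145,.5422,-.0079,-99.5,.1,m); rel(t,q)
        q=fit(W,PLAIN,.036,.045,.534,-.0807,80.5,.11,white(p)); rel(t,q)
E
```

```text
w7
fit 3223 [ 0.5431 -0.0198] yaw 80.76 med res mm 1.84
fit 2601 [ 0.5433 -0.0194] yaw 80.69 med res mm 1.56
fit 1400 [ 0.5343 -0.0811] yaw 80.51 med res mm 1.29
rel mm [-62.3   -1.13  -0.19]
w1
fit 2851 [ 0.5434 -0.0186] yaw 80.45 med res mm 1.71
w10
fit 4845 [ 0.5433 -0.0184] yaw 80.55 med res mm 1.69
fit 11106 [ 0.5422 -0.0079] yaw -99.68 med res mm 1.47
rel mm [  10.15    2.8  -180.23]
fit 9921 [ 0.5423 -0.0079] yaw -99.67 med res mm 1.36
rel mm [  10.15    2.72 -180.22]
fit 8233 [ 0.5425 -0.008 ] yaw -99.72 med res mm 1.31
rel mm [  10.11    2.56 -180.27]
fit 2218 [ 0.5341 -0.0804] yaw 80.54 med res mm 1.29
rel mm [-6.274e+01 -1.120e+00 -1.000e-02]
```

play_rows(
  motion=[
    [-0.1,-0.15,0,0,0,-0.004,-1],
    [-0.17,-0.3,1.5,0,0,-0.004,-1],
    [-0.17,-0.3,3.5,0,0,-0.004,-1],
    [-0.17,-0.3,5,0,0,-0.004,-1],
    [-0.17,-0.3,6,0,0,-0.004,-1],
  ],
)

```text
clock: 18.1
position: [0.5233, -0.0078, 0.0291]
tool_rot: [-3.141, -0.001, 2.975]
force: [0.6, -0.5, -2.5]
grip_width: 0.0081
finger_force: 78.7
```

play_rows(
  motion=[
    [0,0,0.3,0,0,0,-1],
    [0,0,0.5,0,0,0,-1],
    [0,0,0.5,0,0,0,-1],
    [0,0,0.5,0,0,0,-1],
    [0,0,0.5,0,0,0,-1],
  ],
)

```text
clock: 18.6
position: [0.5239, -0.0077, 0.0255]
tool_rot: [3.141, 0.001, 2.975]
force: [0.6, -0.1, -2.8]
grip_width: 0.0078
finger_force: 78.7
```

```bash
python3 - <<'E'
from h import *
p,d,i=grab('wrist','w11'); W=world(i,d); st()
t=fit(W,TRAY,.0205,.027,.543,-.0185,80.5,.17,wood(p))
m=(p.max(-1)>110)&white(p)
q=fit(W,DIV,.0655,.077,.544,-.011,-99.5,.1,m); rel(t,q)
plane(W,q,.044,.054)
q=fit(W,PLAIN,.036,.045,.534,-.0807,80.5,.11,white(p)); rel(t,q)
o=ortho(p,i,.04,.42,.66,-.19,.13,2500); cv2.imwrite('pics/o11.png',o[:,:,::-1])
E
```

```text
{'clock': 18.65, 'position': [0.5239, -0.0077, 0.0255], 'tool_rot': [3.1414, 0.0007, 2.9747], 'force': [-0.1309, 0.3411, -2.7431], 'grip_width': 0.008, 'finger_force': 78.6539, 'qpos': [-0.0982, 0.6358, -0.0004, 1.9948, 0.0005, 0.5103, 1.305]}
fit 9684 [ 0.543  -0.0196] yaw 80.48 med res mm 1.74
fit 11051 [ 0.5437 -0.0118] yaw -99.5 med res mm 1.46
rel mm [   7.78    0.56 -179.98]
plane slopes deg x,y [ 0.02 -0.08] z 0.0493
fit 3528 [ 0.534  -0.0802] yaw 80.72 med res mm 1.18
rel mm [-61.28  -1.12   0.24]
```

play_rows(
  motion=[
    [0,0,0.5,0,0,0,-1],
    [0,0,1.0,0,0,0,-1],
    [0,0,1.5,0,0,0,-1],
    [0,0,1.9,0,0,0,-1],
    [0,0,2.3,0,0,0,-1],
  ],
)

```text
clock: 19.15
position: [0.5235, -0.0078, 0.0015]
tool_rot: [-3.141, -0.0, 2.975]
force: [0.3, -0.6, -2.4]
grip_width: 0.0083
finger_force: 78.7
```

play_rows(
  motion=[
    [0,0,0.2,0,0,0,-1],
    [0,0,0.4,0,0,0,-1],
    [0,0,0.6,0,0,0,-1],
    [0,0,0.8,0,0,0,-1],
    [0,0,0.9,0,0,0,-1],
  ],
)

```text
clock: 19.65
position: [0.5236, -0.0077, -0.0071]
tool_rot: [-3.142, -0.0, 2.975]
force: [0.3, -0.0, -3.0]
grip_width: 0.008
finger_force: 78.7
```

play_rows(
  motion=[
    [0,0,0.05,0,0,0,-1],
    [0,0,0.1,0,0,0,-1],
    [0,0,0.15,0,0,0,-1],
    [0,0,0.2,0,0,0,-1],
    [0,0,0.2,0,0,0,-1],
  ],
)

```text
clock: 20.15
position: [0.5236, -0.0077, -0.009]
tool_rot: [-3.142, -0.0, 2.975]
force: [-0.3, 0.5, -3.3]
grip_width: 0.0081
finger_force: 78.7
```

play_rows(
  motion=[
    [0,-0.1,0,0,0,0,-1],
    [0,-0.2,0,0,0,0,-1],
    [0,-0.3,0,0,0,0,-1],
    [0,-0.4,0,0,0,0,-1],
    [0,-0.5,0,0,0,0,-1],
  ],
)

```text
clock: 20.65
position: [0.5227, -0.0128, -0.009]
tool_rot: [-3.142, -0.0, 2.975]
force: [0.9, 0.4, -2.3]
grip_width: 0.0077
finger_force: 78.7
```

play_rows(
  motion=[
    [0,-0.05,0,0,0,0,-1],
    [0,-0.1,0,0,0,0,-1],
    [0,-0.15,0,0,0,0,-1],
    [0,-0.2,0,0,0,0,-1],
    [0,-0.25,0,0,0,0,-1],
  ],
)

```text
clock: 21.15
position: [0.5223, -0.0152, -0.009]
tool_rot: [-3.142, -0.0, 2.975]
force: [0.7, -0.6, -3.1]
grip_width: 0.0076
finger_force: 78.7
```

play_rows(
  motion=[
    [0,-0.02,0,0,0,0,-1],
    [0,-0.04,0,0,0,0,-1],
    [0,-0.06,0,0,0,0,-1],
    [0,-0.08,0,0,0,0,-1],
    [0,-0.1,0,0,0,0,-1],
  ],
)

```text
clock: 21.65
position: [0.5222, -0.016, -0.0089]
tool_rot: [3.141, 0.0, 2.975]
force: [0.7, 1.4, -2.6]
grip_width: 0.0079
finger_force: 78.7
```

play_rows(
  motion=[
    [0,-0.02,0,0,0,0,-1],
    [0,-0.04,0,0,0,0,-1],
    [0,-0.05,0,0,0,0,-1],
    [0,-0.05,0,0,0,0,-1],
    [0,-0.05,0,0,0,0,-1],
  ],
)

```text
clock: 22.15
position: [0.5223, -0.016, -0.0089]
tool_rot: [3.141, 0.0, 2.975]
force: [0.4, 5.7, -3.0]
grip_width: 0.0077
finger_force: 78.7
```

```bash
python3 - <<'E'
from h import *
st()
p,d,i=grab('wrist','w12'); W=world(i,d)
t=fit(W,TRAY,.0205,.027,.543,-.0185,80.5,.17,wood(p))
m=(p.max(-1)>110)&white(p)
a=fit(W,DIV,.0355,.045,.543,-.019,-99.5,.1,m&(W[...,1]>-.08)); rel(t,a)
q=fit(W,PLAIN,.036,.045,.534,-.0807,80.5,.11,m&((W[...,1]<-.085))); rel(t,q); rel(a,q)
E
```

```text
{'clock': 22.15, 'position': [0.5223, -0.016, -0.0089], 'tool_rot': [3.141, 0.0002, 2.9753], 'force': [0.3591, 5.6858, -2.9573], 'grip_width': 0.0077, 'finger_force': 78.7069, 'qpos': [-0.0793, 0.698, -0.0043, 2.005, 0.0052, 0.4382, 1.3172]}
fit 10977 [ 0.5428 -0.0204] yaw 80.53 med res mm 1.71
fit 10563 [ 0.542  -0.0215] yaw -99.27 med res mm 1.69
rel mm [  -1.22    0.64 -179.79]
fit 1663 [ 0.5348 -0.08  ] yaw 79.3 med res mm 1.14
rel mm [-60.15  -1.91  -1.23]
rel mm [ 58.94   2.34 178.57]
```

play_rows(
  motion=[
    [0,0.04,0,0,0,0,-1],
    [0,0.04,0.04,0,0,0,-1],
    [0,0.04,0.07,0,0,0,-1],
    [0,0.04,0.1,0,0,0,-1],
    [0,0.04,0.1,0,0,0,-1],
  ],
)

```text
clock: 22.7
position: [0.5223, -0.016, -0.0095]
tool_rot: [3.141, 0.0, 2.975]
force: [-3.3, 5.2, 10.0]
grip_width: 0.0075
finger_force: 80.5
```

play_rows(
  motion=[
    [0,0,0,0,0,0,-0.8],
    [0,0,0,0,0,0,-0.6],
    [0,0,0,0,0,0,-0.4],
    [0,0,0,0,0,0,-0.3],
    [0,0,-0.3,0,0,0,-0.3],
  ],
)

```text
clock: 23.2
position: [0.5219, -0.0165, -0.0072]
tool_rot: [-3.141, -0.001, 2.975]
force: [-0.4, 0.3, -0.1]
grip_width: 0.0304
finger_force: 0.0
```

play_rows(
  motion=[
    [0,0,-1,0,0,0,-0.3],
    [0,0,-4,0,0,0,-0.3],
    [0,0,-8,0,0,0,-0.3],
    [0,-2,-12,0,0,0,0],
    [0,-4,-16,0,0,0,0],
  ],
)

```text
clock: 23.7
position: [0.5152, -0.0559, 0.1555]
tool_rot: [3.141, 0.001, 2.976]
force: [0.4, -1.0, -0.0]
grip_width: 0.0426
finger_force: 0.0
```

play_rows(
  motion=[
    [-0.5,1.5,-4,0,0,0,0],
    [-1,3,-8,0,0,0,0],
    [-1.5,4,-12,0,0,0,0],
    [-1.5,4,-12,0,0,0,0],
    [-1.5,4,-12,0,0,0,0],
  ],
)

```text
clock: 24.2
position: [0.537, -0.0187, 0.2743]
tool_rot: [3.141, 0.002, 2.975]
force: [-1.0, 0.4, -0.5]
grip_width: 0.0426
finger_force: 0.0
```

```bash
python3 - <<'E'
from h import *
p,d,i=grab('wrist','w13'); W=world(i,d)
t=fit(W,TRAY,.0205,.027,.543,-.0185,80.5,.17,wood(p))
m=white(p)
a=fit(W,DIV,.0365,.045,.542,-.021,-99.5,.1,m&(W[...,1]>-.075)); rel(t,a); plane(W,a,.008,.02)
q=fit(W,PLAIN,.0365,.045,.534,-.0807,80.5,.11,m&(W[...,1]<-.09)); rel(t,q)
go(.4924,-.3332,.27,94.7)
E
```

```text
fit 2696 [ 0.5435 -0.0195] yaw 80.66 med res mm 1.58
fit 1988 [ 0.5434 -0.0217] yaw -100.44 med res mm 2.02
rel mm [  -2.24   -0.33 -181.1 ]
plane slopes deg x,y [-0.07 -0.05] z 0.0142
fit 694 [ 0.5343 -0.0809] yaw 80.47 med res mm 1.22
rel mm [-62.07  -0.88  -0.19]
shift cm [ -0.87 -31.73   0.33] turn [-0.     0.     1.322] from [ 0.5365 -0.0189  0.2732] [-180.     0.   170.4] t 24.25 F [-0.4 -0.7  0.1]
```

play_rows(
  motion=[
    [0,-3.2,0,0,0,0.14,0],
    [0,-6.4,0,0,0,0.28,0],
    [-0.3,-9.6,0,0,0,0.42,0],
    [-0.4,-13,0,0,0,0.56,0],
    [-0.5,-16.4,0,0,0,0.7,0],
  ],
)

```text
clock: 24.75
position: [0.5134, -0.1827, 0.2722]
tool_rot: [-3.14, -0.001, 2.269]
force: [0.5, 0.3, -0.6]
grip_width: 0.0425
finger_force: 0.0
```

```bash
python3 - <<'E'
from h import *
go(.4924,-.3332,.27,94.7); print(observe()['qpos'])
p,d,i=load('w13'); W=world(i,d)
t=np.array([.5433,-.0187,np.radians(80.55)]);c,s=np.cos(t[2]),np.sin(t[2]);D=W[...,:2]-t[:2]
X=1000*(c*D[...,0]+s*D[...,1]);Y=1000*(-s*D[...,0]+c*D[...,1]);Z=W[...,2]
for a in range(-60,60,15):
    k=(Z>.033)&(Y>a)&(Y<a+12)&white(p); print(a,np.percentile(X[k],[.5,99.5]).round(1),end=' ')
E
```

```text
shift cm [-10.18 -11.28   0.22] turn [-0.002 -0.001  0.616] from [ 0.5134 -0.1827  0.2722] [-1.799e+02 -1.000e-01  1.300e+02] t 24.75 F [ 0.5  0.3 -0.6]
[ 0.07383557  0.33115166  0.20896955  1.73620318 -0.07614501  1.0839705
  1.00532196]
-60 [-124.2   59.3] -45 [-124.6   60. ] -30 [-124.9   59.4] -15 [-124.2   59.6] 0 [-121.2   56.6] 15 [-65.   58.8] 30 [-124.7   59.3] 45 [-124.3   60. ]
```

play_rows(
  motion=[
    [-2,-2.3,0,0,0,0.14,0],
    [-4,-4.6,0,0,0,0.28,0],
    [-6.2,-6.9,0,0,0,0.42,0],
    [-8.4,-9.2,0,0,0,0.54,0],
    [-10,-11,0,0,0,0.61,0],
  ],
)

```text
clock: 25.25
position: [0.4943, -0.3306, 0.2722]
tool_rot: [-3.14, -0.0, 1.659]
force: [0.6, 0.2, 0.0]
grip_width: 0.0425
finger_force: 0.0
```

play_rows(
  motion=[
    [0,0,1,0,0,0,0],
    [0,0,2,0,0,0,0],
    [0,0,2,0,0,0,0],
    [0,0,2,0,0,0,0],
    [0,0,2,0,0,0,0],
  ],
)

```text
clock: 25.75
position: [0.4959, -0.3282, 0.2534]
tool_rot: [3.141, 0.0, 1.666]
force: [-0.5, 0.1, 0.5]
grip_width: 0.0425
finger_force: 0.0
```

```bash
python3 - <<'E'
from h import *
p,d,i=grab('wrist','w14'); W=world(i,d)
q=fit(W,STR,.023,.034,.4924,-.3332,4.7,.09,white(p))
q=fit(W,STR,.025,.034,q[0],q[1],np.degrees(q[2]),.08,white(p))
go(q[0],q[1],-.02,np.degrees(q[2])+90)
E
```

```text
fit 1704 [ 0.4937 -0.3318] yaw 5.03 med res mm 1.49
fit 1427 [ 0.4937 -0.332 ] yaw 5.11 med res mm 1.4
shift cm [-0.34 -0.26 27.35] turn [0.001 0.    0.006] from [ 0.4959 -0.3283  0.2535] [180.    0.   95.4] t 25.8 F [-0.5  0.7  0.3]
```

play_rows(
  motion=[
    [-0.3,-0.25,4,0,0,0.006,0],
    [-0.3,-0.25,8.5,0,0,0.006,0],
    [-0.3,-0.25,13,0,0,0.006,0],
    [-0.3,-0.25,17.5,0,0,0.006,0],
    [-0.3,-0.25,21,0,0,0.006,0],
  ],
)

```text
clock: 26.3
position: [0.493, -0.3313, 0.041]
tool_rot: [-3.141, -0.001, 1.659]
force: [0.7, -1.1, -0.0]
grip_width: 0.0427
finger_force: 0.0
```

play_rows(
  motion=[
    [0,0,0.5,0,0,0,0],
    [0,0,1,0,0,0,0],
    [0,0,1,0,0,0,0],
    [0,0,1,0,0,0,0],
    [0,0,1,0,0,0,0],
  ],
)

```text
clock: 26.8
position: [0.4941, -0.3322, 0.0345]
tool_rot: [3.14, 0.001, 1.659]
force: [-0.7, 0.3, 0.5]
grip_width: 0.0423
finger_force: 0.0
```

```bash
python3 - <<'E'
from h import *
p,d,i=grab('wrist','w15'); W=world(i,d)
q=fit(W,STR,.025,.034,.4937,-.332,5.1,.08,white(p)&(p.max(-1)>110))
go(q[0],q[1],-.02,np.degrees(q[2])+90)
E
```

```text
fit 4953 [ 0.4933 -0.3318] yaw 4.85 med res mm 1.31
shift cm [ 0.05 -0.07  5.42] turn [0.002 0.001 0.003] from [ 0.4939 -0.3322  0.0342] [179.9   0.   95. ] t 26.85 F [-0.6 -0.6  0. ]
```

play_rows(
  motion=[
    [0,-0.07,1,0,0,0.003,0],
    [0,-0.07,2.2,0,0,0.003,0],
    [0,-0.07,3.4,0,0,0.003,0],
    [0,-0.07,4.2,0,0,0.003,0],
    [0,-0.07,4.7,0,0,0.003,0],
  ],
)

```text
clock: 27.35
position: [0.4921, -0.3318, -0.0153]
tool_rot: [-3.14, -0.001, 1.656]
force: [0.4, 0.2, 0.0]
grip_width: 0.043
finger_force: 0.0
```

play_rows(
  motion=[
    [0,0,0.3,0,0,0,0],
    [0,0,0.6,0,0,0,0],
    [0,0,0.65,0,0,0,-0.4],
    [0,0,0.65,0,0,0,-0.6],
    [0,0,0.65,0,0,0,-0.75],
  ],
)

```text
clock: 27.85
position: [0.4931, -0.3324, -0.0198]
tool_rot: [3.141, 0.001, 1.656]
force: [-0.1, -1.8, 4.0]
grip_width: 0.0108
finger_force: 1.7
```

play_rows(
  motion=[
    [0,0,0,0,0,0,-1],
    [0,0,0,0,0,0,-1],
    [0,0,0,0,0,0,-1],
    [0,0,0,0,0,0,-1],
    [0,0,-0.2,0,0,0,-1],
  ],
)

```text
clock: 28.35
position: [0.4927, -0.332, -0.0182]
tool_rot: [3.141, 0.0, 1.656]
force: [-0.1, -0.4, -3.3]
grip_width: 0.008
finger_force: 78.3
```

play_rows(
  motion=[
    [0,0,-0.4,0,0,0,-1],
    [0,0,-1.2,0,0,0,-1],
    [0,0,-3,0,0,0,-1],
    [0,0,-6,0,0,0,-1],
    [0,0,-9,0,0,0,-1],
  ],
)

```text
clock: 28.85
position: [0.4922, -0.3318, 0.0728]
tool_rot: [-3.141, -0.0, 1.656]
force: [0.5, 0.3, -3.2]
grip_width: 0.0077
finger_force: 78.4
```

```bash
python3 - <<'E'
from h import *
ex=np.array([np.cos(np.radians(80.55)),np.sin(np.radians(80.55))])
q=np.array([.5433,-.0187])+.0929*ex; print(q)
go(q[0],q[1],.10,80.55)
E
```

```text
[0.55855296 0.07293928]
shift cm [39.77 10.03 -2.72] turn [-0.001 -0.     0.25 ] from [ 0.4922 -0.3318  0.0728] [-180.    -0.    94.9] t 28.85 F [ 0.5  0.3 -3.2]
```

play_rows(
  motion=[
    [3,0.8,-1.5,0,0,0.02,-1],
    [7,1.8,-2.7,0,0,0.06,-1],
    [11.2,2.8,-2.7,0,0,0.1,-1],
    [15.4,3.9,-2.7,0,0,0.14,-1],
    [19.6,4.9,-2.7,0,0,0.18,-1],
  ],
)

```text
clock: 29.35
position: [0.5249, -0.1307, 0.0993]
tool_rot: [3.141, -0.0, 1.474]
force: [0.1, 0.4, -3.2]
grip_width: 0.0082
finger_force: 78.4
```

```bash
python3 - <<'E'
from h import *
go(.5586,.0729,.1,80.55)
E
```

```text
shift cm [20.59  1.38 -0.07] turn [ 0.001 -0.     0.068] from [ 0.5249 -0.1307  0.0993] [180.   -0.   84.5] t 29.35 F [ 0.1  0.4 -3.2]
```

play_rows(
  motion=[
    [4.2,0.3,0,0,0,0.02,-1],
    [8.4,0.6,0,0,0,0.04,-1],
    [12.6,0.9,0,0,0,0.06,-1],
    [16.4,1.1,0,0,0,0.068,-1],
    [19.2,1.3,0,0,0,0.068,-1],
  ],
)

```text
clock: 29.85
position: [0.556, 0.0604, 0.099]
tool_rot: [3.142, -0.001, 1.409]
force: [0.6, -0.1, -3.5]
grip_width: 0.0084
finger_force: 78.4
```

play_rows(
  motion=[
    [0.9,0.1,1,0,0,0,-1],
    [0.9,0.1,2,0,0,0,-1],
    [0.9,0.1,2.5,0,0,0,-1],
    [0.9,0.1,2.5,0,0,0,-1],
    [0.9,0.1,2.5,0,0,0,-1],
  ],
)

```text
clock: 30.35
position: [0.5584, 0.0648, 0.0737]
tool_rot: [-3.142, 0.0, 1.406]
force: [-0.1, 0.7, -3.7]
grip_width: 0.0078
finger_force: 78.4
```

```bash
python3 - <<'E'
from h import *
st()
p,d,i=grab('wrist','w16'); W=world(i,d)
go(.5586,.0729,.1,80.55)
t=fit(W,TRAY,.0205,.027,.5433,-.0187,80.55,.17,wood(p))
m=(p.max(-1)>110)&white(p)
z0=observe()['position'][2]+.0176+.026
q=fit(W,STR,z0,z0+.012,.5586,.0729,-9.45,.09,m); rel(t,q); rel(np.array([.5433,-.0187,np.radians(80.55)]),q)
plane(W,q,z0-.026,z0-.015,.07)
E
```

```text
{'clock': 30.35, 'position': [0.5584, 0.0648, 0.0737], 'tool_rot': [-3.1415, 0.0004, 1.4059], 'force': [-0.0677, 0.6812, -3.669], 'grip_width': 0.0078, 'finger_force': 78.3727, 'qpos': [-0.4932, 0.6386, 0.3874, 1.8896, -0.3643, 0.683, -0.0538]}
shift cm [ 0.78 -0.12 -2.62] turn [0. 0. 0.] from [0.5585 0.065  0.0738] [180.    0.   80.6] t 30.4 F [-0.1 -0.5 -3.3]
fit 3377 [ 0.5435 -0.0186] yaw 80.5 med res mm 1.86
fit 7896 [0.5584 0.0654] yaw -9.51 med res mm 1.3
rel mm [ 85.26  -0.85 -90.01]
rel mm [ 85.39  -1.07 -90.06]
plane slopes deg x,y [0.05 0.4 ] z 0.0974
```

play_rows(
  motion=[
    [0.4,-0.05,0.5,0,0,0,-1],
    [0.76,-0.09,1.5,0,0,0,-1],
    [0.76,-0.09,3,0,0,0,-1],
    [0.76,-0.09,4,0,0,0,-1],
    [0.76,-0.09,4.5,0,0,0,-1],
  ],
)

```text
clock: 30.9
position: [0.558, 0.0735, 0.0269]
tool_rot: [-3.14, 0.001, 1.408]
force: [0.2, 0.8, -2.4]
grip_width: 0.0081
finger_force: 78.4
```

play_rows(
  motion=[
    [0,0,0.2,0,0,0,-1],
    [0,0,0.2,0,0,0,-1],
    [0,0,0.2,0,0,0,-1],
    [0,0,0.2,0,0,0,-1],
    [0,0,0.2,0,0,0,-1],
  ],
)

```text
clock: 31.4
position: [0.5589, 0.0738, 0.0269]
tool_rot: [3.141, -0.0, 1.408]
force: [0.3, -0.1, -4.1]
grip_width: 0.0079
finger_force: 78.4
```

```bash
python3 - <<'E'
from h import *
st()
p,d,i=grab('wrist','w17'); W=world(i,d)
t=fit(W,TRAY,.0205,.027,.5433,-.0187,80.55,.17,wood(p))
m=(p.max(-1)>110)&white(p)
z0=observe()['position'][2]+.0176+.026
q=fit(W,STR,z0,z0+.012,.5586,.0729,-9.45,.09,m); rel(t,q); rel(np.array([.5433,-.0187,np.radians(80.55)]),q)
plane(W,q,z0-.026,z0-.015,.07)
t=np.array([.5433,-.0187,np.radians(80.55)]);c,s=np.cos(t[2]),np.sin(t[2]);D=W[...,:2]-t[:2]
X=1000*(c*D[...,0]+s*D[...,1]);Y=1000*(-s*D[...,0]+c*D[...,1]);Z=W[...,2]
for a in range(-70,70,15):
    for lo,hi in ((.034,.044),(z0,z0+.012)):
        k=(Z>lo)&(Z<hi)&(Y>a)&(Y<a+12)&white(p)&(X>35)&(X<140)
        if k.sum()>20: print(a,lo,np.percentile(X[k],[1,99]).round(1))
E
```

```text
{'clock': 31.4, 'position': [0.5589, 0.0738, 0.0269], 'tool_rot': [3.1411, -0.0002, 1.4078], 'force': [0.3033, -0.115, -4.0941], 'grip_width': 0.0079, 'finger_force': 78.3828, 'qpos': [-0.4757, 0.712, 0.342, 1.9027, -0.4025, 0.5937, -0.0363]}
fit 4108 [ 0.5434 -0.0185] yaw 80.48 med res mm 1.76
fit 8047 [0.5589 0.0744] yaw -9.43 med res mm 1.29
rel mm [ 94.14   0.1  -89.92]
rel mm [ 94.38  -0.11 -89.98]
plane slopes deg x,y [0.07 0.4 ] z 0.0506
-70 0.07041162579674061 [ 80.4 124.5]
-55 0.07041162579674061 [ 64.7 124.9]
-40 0.07041162579674061 [119.  124.9]
-25 0.07041162579674061 [ 99.4 124.9]
-10 0.07041162579674061 [ 64.2 124.7]
5 0.07041162579674061 [ 65.4 124.8]
20 0.07041162579674061 [118.9 124.9]
35 0.07041162579674061 [ 66.  124.8]
50 0.07041162579674061 [ 80.6 124.6]
```

play_rows(
  motion=[
    [-0.12,0,0,0,0,0,-1],
    [-0.12,0,0.4,0,0,0,-1],
    [-0.12,0,0.8,0,0,0,-1],
    [-0.12,0,1.1,0,0,0,-1],
    [-0.12,0,1.3,0,0,0,-1],
  ],
)

```text
clock: 31.95
position: [0.5584, 0.0725, 0.0131]
tool_rot: [-3.141, 0.0, 1.408]
force: [-0.4, 0.1, -2.8]
grip_width: 0.0078
finger_force: 78.4
```

play_rows(
  motion=[
    [0,0,0.15,0,0,0,-1],
    [0,0,0.3,0,0,0,-1],
    [0,0,0.4,0,0,0,-1],
    [0,0,0.5,0,0,0,-1],
    [0,0,0.5,0,0,0,-1],
  ],
)

```text
clock: 32.45
position: [0.5585, 0.0726, 0.0085]
tool_rot: [-3.141, 0.0, 1.408]
force: [-0.0, -0.7, -2.4]
grip_width: 0.008
finger_force: 78.4
```

play_rows(
  motion=[
    [0,0,0.15,0,0,0,-1],
    [0,0,0.3,0,0,0,-1],
    [0,0,0.4,0,0,0,-1],
    [0,0,0.5,0,0,0,-1],
    [0,0,0.5,0,0,0,-1],
  ],
)

```text
clock: 32.95
position: [0.5585, 0.0725, 0.0034]
tool_rot: [-3.141, 0.0, 1.408]
force: [0.5, 0.3, -3.2]
grip_width: 0.0079
finger_force: 78.4
```

play_rows(
  motion=[
    [0,0,0.15,0,0,0,-1],
    [0,0,0.3,0,0,0,-1],
    [0,0,0.4,0,0,0,-1],
    [0,0,0.5,0,0,0,-1],
    [0,0,0.5,0,0,0,-1],
  ],
)

```text
clock: 33.45
position: [0.5587, 0.0729, -0.0015]
tool_rot: [3.141, -0.0, 1.408]
force: [0.7, 3.5, -3.5]
grip_width: 0.0075
finger_force: 78.3
```

play_rows(
  motion=[
    [0.06,0,0,0,0,0,-1],
    [0.06,0,0.15,0,0,0,-1],
    [0.06,0,0.3,0,0,0,-1],
    [0.06,0,0.4,0,0,0,-1],
    [0.06,0,0.4,0,0,0,-1],
  ],
)

```text
clock: 33.95
position: [0.5585, 0.0732, -0.0057]
tool_rot: [-3.141, 0.0, 1.408]
force: [1.1, 2.8, -4.9]
grip_width: 0.0078
finger_force: 78.2
```

play_rows(
  motion=[
    [0.05,0,0.1,0,0,0,-1],
    [0.05,0,0.2,0,0,0,-1],
    [0.05,0,0.3,0,0,0,-1],
    [0.05,0,0.35,0,0,0,-1],
    [0.05,0,0.35,0,0,0,-1],
  ],
)

```text
clock: 34.45
position: [0.5587, 0.0735, -0.009]
tool_rot: [-3.141, 0.0, 1.408]
force: [-0.3, 0.2, -4.2]
grip_width: 0.0079
finger_force: 78.5
```

play_rows(
  motion=[
    [0,0,0.03,0,0,0,-1],
    [0,0,0.06,0,0,0,-1],
    [0,0,0.09,0,0,0,-1],
    [0,0,0.1,0,0,0,-1],
    [0,0,0.1,0,0,0,-1],
  ],
)

```text
clock: 34.95
position: [0.5588, 0.0736, -0.0095]
tool_rot: [3.142, -0.0, 1.408]
force: [-3.6, 0.3, 6.3]
grip_width: 0.0081
finger_force: 80.1
```

On the floor (upward contact force). Release and rise.

play_rows(
  motion=[
    [0,0,0,0,0,0,-0.8],
    [0,0,0,0,0,0,-0.6],
    [0,0,0,0,0,0,-0.4],
    [0,0,0,0,0,0,-0.3],
    [0,0,-0.3,0,0,0,-0.3],
  ],
)

```text
clock: 35.45
position: [0.5586, 0.0736, -0.0071]
tool_rot: [-3.141, 0.0, 1.408]
force: [0.0, 0.3, -0.5]
grip_width: 0.0299
finger_force: 0.0
```

play_rows(
  motion=[
    [0,0,-1,0,0,0,-0.3],
    [0,0,-4,0,0,0,-0.3],
    [-1,0,-8,0,0,0,-0.3],
    [-3,0,-12,0,0,0,-0.3],
    [-5,0,-16,0,0,0,-0.3],
  ],
)

```text
clock: 35.95
position: [0.5502, 0.0237, 0.1553]
tool_rot: [3.141, -0.0, 1.408]
force: [0.6, -0.1, 1.4]
grip_width: 0.0301
finger_force: 0.0
```

play_rows(
  motion=[
    [-1,0,-4,0,0,0,-0.3],
    [-2,0,-8,0,0,0,-0.3],
    [-4,0,-12,0,0,0,-0.3],
    [-4,0,-13,0,0,0,-0.3],
    [-4,0,-13,0,0,0,-0.3],
  ],
)

```text
clock: 36.45
position: [0.5446, -0.0154, 0.2849]
tool_rot: [3.139, -0.001, 1.407]
force: [0.0, 0.2, -0.7]
grip_width: 0.0295
finger_force: 0.0
```

```bash
python3 - <<'E'
from h import *
st()
p,d,i=grab('wrist','w18'); W=world(i,d)
t=fit(W,TRAY,.0205,.027,.5433,-.0187,80.55,.17,wood(p))
c,s=np.cos(t[2]),np.sin(t[2])
for n,x,y in (('str',92.5,25),('str',92.5,-25),('div elbow',30,25),('div up',30,-25),('div right',-32,30),('plain',-95,0),('plain up',-32,-32)):
    q=np.array([t[0]+(c*x-s*y)/1000,t[1]+(s*x+c*y)/1000]); print(n,end=' '); plane(W,q,.005,.03,.018)
o=ortho(p,i,.04,.42,.66,-.19,.13,2500); cv2.imwrite('pics/o18.png',o[:,:,::-1])
E
```

```text
{'clock': 36.45, 'position': [0.5446, -0.0154, 0.2849], 'tool_rot': [3.1388, -0.0015, 1.407], 'force': [0.0036, 0.2207, -0.7292], 'grip_width': 0.0295, 'finger_force': 0.0, 'qpos': [-0.4816, 0.3473, 0.5355, 1.7345, -0.1963, 1.11, -0.0487]}
fit 2605 [ 0.5435 -0.019 ] yaw 80.61 med res mm 1.68
str plane slopes deg x,y [0.2  0.18] z 0.0142
str plane slopes deg x,y [-0.2   0.06] z 0.0143
div elbow plane slopes deg x,y [-0.29  0.02] z 0.0142
div up plane slopes deg x,y [ 0.09 -0.17] z 0.0142
div right plane slopes deg x,y [-0.21 -0.17] z 0.0142
plain plane slopes deg x,y [ 0.07 -0.33] z 0.0143
plain up plane slopes deg x,y [-0.15  0.19] z 0.0142
```

View pics/o18.png

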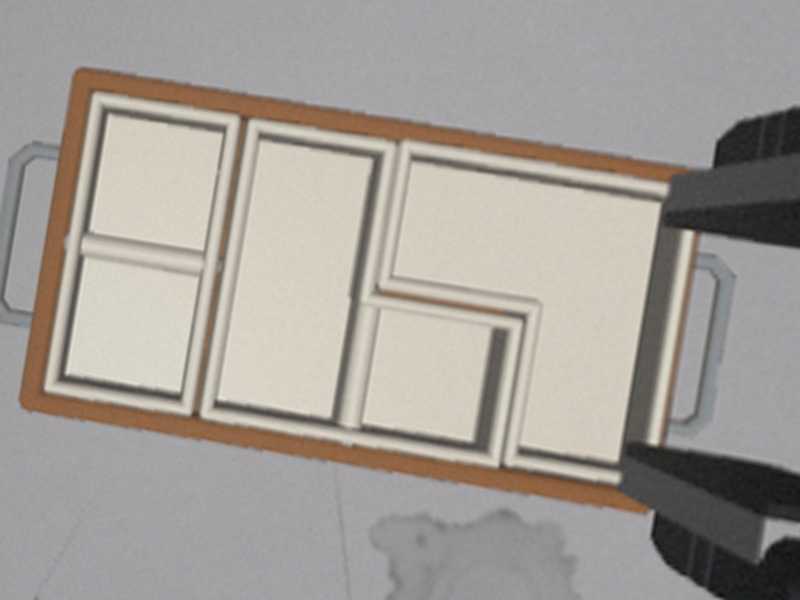

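The picture shows all three dishes packed inside the rim: the straight one at (145,255), the divided L at (300,275) and the plain L at (540,300). Their floors all read the same height and level, so I'm handing in.

```bash
python3 -c "
from h import *
print(bot.job_done())"
```

```text
the job is handed in; nothing more can be done
None
```

All three dishes are packed flat on the tray's floor and the job is handed in at about 36 s of the 72 s limit; the hand-in gave no verdict. The tray stayed within about 1 mm of its starting place and I bumped none of the bystanders.

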